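# Clip a slide carrier onto the slide viewer's stage

## Robot

A 6-joint arm with a two-finger parallel gripper is mounted at the origin on a cart in front of the work surface, level with it; the furniture and walls round the work are solid. World frame = base frame: x ahead of the robot, y to its left, z up, the work surface at z = 0. Lengths are in mm, angles in rad, forces in N, time in s.
With the tool pointing down it reaches from about 275 to 750 mm from the base axis. Payload 10.2 kg.
Tool frame: the origin (TCP) lies midway between the tips of the shut fingers; the grasp point (between the pads) lies 19 mm behind it; z points along the fingers, y is the line along which they close (so a half turn about z gives the same grasp; the last joint's range is limited). The gripper opens to 88 mm and grips with 3 to 60 N. Pads are 18 mm wide; open, the fingers measure 123 mm over their backs; the gripper's body (75 mm by 187 mm) begins 45 mm behind the grasp point.
Start: joints at [1.09, 0.313, 1.498, -0, 1.331, -0.223], TCP at [133.863, 507.653, 238.72] pointing down, gripper open.
Joint ranges: [-2.94, 2.94], [-0.97, 2.17], [0.19, 2.56], [-1.23, 4.37], [0.02, 3.11], [-2.88, 2.88]. Speed limits (rad/s): [2.39, 2.39, 3.01, 3.14, 3.14, 3.14].

## Interface

Orientations are given as a unit quaternion [w, x, y, z].
In Python, from cell import bot, effector, camera, camera_model, workorder gives the robot as it stands. Calls block until the motion is done:
- bot.goto(position, orientation): joint-space move of the TCP to a pose.
- bot.move_l(position, max_speed=150, rot=None, threshold=None): straight line of the TCP; rot=None keeps the orientation; max_speed is the mean speed in mm/s. With threshold (N) it stops when the force on the tool has changed by that much, and returns True; else False.
- bot.move_j(angles): joint-space move.
- effector.open_jaws() and effector.grasp(newtons=None): open the fingers fully, or close them until they stop; newtons is the grip in N (None keeps the last).
- bot.sleep(seconds).
- bot.ik(position, orientation): joint angles nearest the present ones, or None.
- bot.sense(): the state.
- camera(name): name is "scene" or "top" or "wrist"; returns the picture (400x640x3 uint8, red, green, blue); there is no depth.
- camera_model(name): a dict with "camera_matrix" (3x3 intrinsics, pixels), "eye" and "attitude" of the camera in the world; the wrist camera has in their place "hand_eye" (4x4, takes a point from camera to tool coordinates, whose origin is the TCP and whose axes are the flange's). Camera axes: x right, y down, z forward; pixel columns grow to the right and rows downward; lengths in mm; the calibration is good to about 2 mm. A picture is of the moment at which its call begins: read the wrist's pose just before it. camera_model takes no time and is no camera call.
A pose or a line that the arm cannot do raises bot.Unreachable and nothing moves.
- workorder.finish_job(): hands the job in; it is judged then, once.
The state is a dict: "time_s": time; "joint_pos": joint angles; "qvel": joint speeds; "joint_torque": joint torques, N m; "position": TCP position; "tcp_rot": TCP orientation; "wrist_force": force on the tool from outside, world axes, zero at the start; "moment": the same for the moment, N m; "finger_gap": finger opening in mm; "grip_force": force on a finger pad.
Only numpy, scipy, OpenCV 4.12 (cv2) and the standard library are available. Lean on these libraries where they do the work, as an engineer would, in place of code of your own. Each camera call takes 0.05 s, during which the arm holds its last target. There are 200 camera calls.

## Task

The slide carrier with the black grip stands on edge in the drying rack: lay it flat, grip upwards, and mount it on the slide viewer. Draw the viewer's curved arm back until its catch holds it, slide the carrier home under the lip, flat against both the back edge and the end stop, and only then press the catch's pad so that the arm swings in and clamps it. Leave the narrow carrier in its slot and do not disturb the bottles and the cup.

Things in the scene. Friction and masses are not known exactly. Their poses are not given: they have to be found in the camera images.
- carrier: aluminium slide carrier 114 x 66 x 8 mm, about 0.16 kg, with two glass slides. Origin: middle of its underside; x across the width, y along the length, z out of the upper face. Starts on edge in the rack: x up, z (grip side) towards the robot, y to the left. The corner at x -33, y +57 mm is cut off at 45 degrees, 16 mm. Lies seated with its axes along those of point seat
- carrier_grip (a point): centre of the top of the carrier's black grip block, which is 36 mm along carrier x, 12 mm along y and rises 26 mm from the upper face; at carrier x 0, y +41, z +34 mm
- carrier_rail (a point): middle of the carrier's long edge at carrier x +33, y 0, z +4 mm; uppermost in the rack, 78 mm above the bench. A plain rail 12 mm wide and 8 mm thick runs along it from y -57 to +24 mm: pinch it here to lift the carrier from the rack
- spare: narrow plain aluminium carrier 114 x 40 x 8 mm with one slide and no grip, on edge in the other slot of the rack, its top 52 mm above the bench. Origin: middle of its underside. To be left there
- rack: white drying rack 80 x 130 mm, fixed. Origin: middle of its underside, x away from the robot. Two slots along its y, 11 mm wide, centred at x -21 and +21 mm, floor 12 mm above the bench, between comb teeth 42 mm high that stand only at y -51 and +51 mm. Which carrier is in which slot changes. The bench to the right of the rack, in front of the viewer, is free for laying the carrier down
- viewer: fixed slide viewer 150 x 200 mm (x, y), flat stage 24 mm above the bench. Origin: middle of its underside; x away from the robot, y to the left. On it: the back edge along y with a lip over it, the end stop at the right end of the seat (both 11 mm high), the curved arm in front and at the left, the catch at the front right. The autoclave lever juts out 0.2 m up at the right
- seat (a point): on the stage: where the carrier's origin lies when it is seated; axes of the viewer. The face of the back edge is at x +33 mm, that of the end stop at y -57 mm from here
- lip (a point): middle of the lip's front lower edge. The lip is a steel strip 80 mm along y that overhangs the seat by 5.5 mm in front of the back edge; its underside is 11 mm, its top 14 mm above the stage. The 8 mm carrier must be laid down at least 10 mm short of the back edge and slid under it
- pivot (a point): the clip arm's vertical pivot axis, at the height of the stage, in front of the seat
- clip_arm (a joint): curved sprung arm about point pivot: 0 swung in, 0.10 rad bearing on a seated carrier, grows as it is drawn back (anticlockwise from above, the knob going to the front left), stop 0.62. Needs 2 N at the knob at 0, up to 7 N. A pin on its tail clicks past the catch at 0.49; let go, it stays at 0.45 to 0.49. Let in, its roller pushes the carrier's cut corner towards back edge and end stop
- clip_knob (a point): centre of the top of the arm's upright black knob, 15 mm across, 26 mm long, top 80 mm above the bench, 81 mm from the pivot: draw the arm by it
- catch (a joint): sprung seesaw catch: 0 at rest (up to 0.05 when leaning on the arm's pin), grows as its pad is pressed, stop 0.36. It lets the arm go at about 0.3 rad, 8 to 10 mm down at the pad, with 3 to 6 N
- catch_pad (a point): middle of the top of the catch's black ribbed thumb pad, 24 x 22 mm, 55 mm above the bench at rest; press straight down
- stain_bottle: small brown bottle, 33 mm across, 72 mm high, right of the viewer; origin: middle of its underside. Not to be moved
- reagent_bottle: small blue bottle, white cap, 38 mm across, 86 mm high, right of the viewer; origin: middle of its underside. Not to be moved
- sample_cup: white lidded sample cup, 38 mm across, 51 mm high, at the front left; origin: middle of its underside. Not to be moved

How it is judged:
By the outcome, as a careful person would: the job done as asked, in the order asked, and still so for the second after the job is handed in, with the robot touching nothing.
It also fails if it takes over 69 s, if anything falls off the work surface, if the arm or the gripper's body presses on something with over 40 N, if the wrist force passes 120 N, or if a joint passes its speed limit or range.

## Working session

There is one attempt and no reset: what is moved stays moved. The work goes in short steps, each a Python script; the robot and the scene stay as the last script left them, time stands still between calls to the robot, and variables do not carry over. Pictures are saved under pics/ and viewed, at most 10 in all, crops included, and the job is handed in when it is done.

```bash
ls; mkdir -p pics
python3 - <<'E'
from cell import bot, camera, camera_model
import cv2
for n in ("scene","top"):
    m=camera_model(n); print(n,m)
    cv2.imwrite(f"pics/{n}0.png",camera(n)[...,::-1])
print(camera_model("wrist")); print(bot.sense())
E
```

```text
pics
scene {'camera_matrix': array([[378.85874308,   0.        , 321.8954941 ],
       [  0.        , 378.85874308, 206.77946474],
       [  0.        ,   0.        ,   1.        ]]), 'eye': array([-200.57829585, -489.64776781,  449.55104349]), 'attitude': array([-0.4665452 ,  0.71311763, -0.43516142,  0.29057419])}
top {'camera_matrix': array([[374.18223678,   0.        , 325.29009516],
       [  0.        , 374.18223678, 202.16943676],
       [  0.        ,   0.        ,   1.        ]]), 'eye': array([ 377.99326909, -127.01942964,  919.61175866]), 'attitude': array([ 0.06294295, -0.69447639,  0.71522084, -0.04690292])}
{'camera_matrix': array([[329.88669807,   0.        , 316.36296346],
       [  0.        , 329.88669807, 203.36730039],
       [  0.        ,   0.        ,   1.        ]]), 'hand_eye': array([[ 2.23600446e-04, -9.49925918e-01, -3.12475120e-01,
         8.14829860e+01],
       [ 9.99999883e-01,  3.46239198e-04, -3.36990568e-04,
        -1.75525704e-01],
       [ 4.28307209e-04, -3.12475008e-01,  9.49925884e-01,
        -1.46081602e+02],
       [ 0.00000000e+00,  0.00000000e+00,  0.00000000e+00,
         1.00000000e+00]])}
{'time_s': 0.1, 'joint_pos': array([ 1.08959956e+00,  3.13373377e-01,  1.49832047e+00,  1.84630888e-06,
        1.33099639e+00, -2.23402224e-01]), 'qvel': array([-0.00093635, -0.00245006, -0.00197715,  0.00029278, -0.00055918,
        0.00032109]), 'joint_torque': array([ 3.59879588e-03, -4.02808213e+01, -2.52641469e+01,  6.96251937e-02,
        3.41821066e-02, -6.61357126e-05]), 'position': array([133.76264219, 507.46052961, 238.24417369]), 'tcp_rot': array([-1.90205552e-04,  1.28540840e-01,  9.91704064e-01, -5.14775377e-04]), 'wrist_force': array([ 0.38887399,  0.38690876, -0.02016446]), 'moment': array([0.00176468, 0.00465126, 0.01811204]), 'grip_force': 0.0, 'finger_gap': 87.91720942345425}
```

View pics/top0.png

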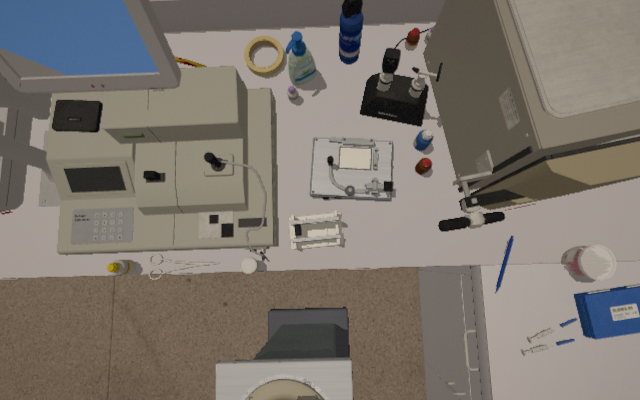

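View pics/scene0.png

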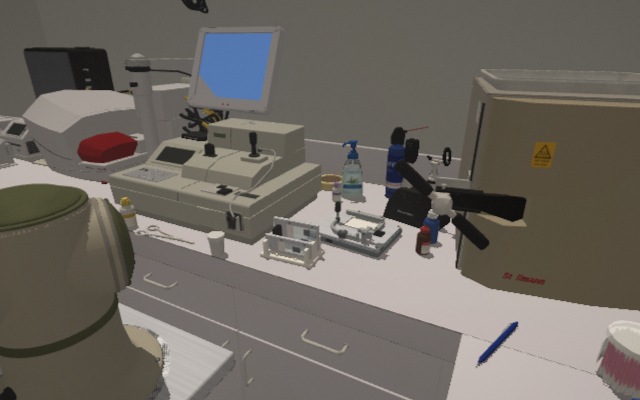

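```bash
cat > h.py <<'E'
import numpy as np, cv2, json
from scipy.spatial.transform import Rotation as R
from cell import bot, effector, camera, camera_model, workorder
def Rq(q): return R.from_quat(np.roll(q,-1))
def qR(r): return np.roll(r.as_quat(),1)
def cam(n, s=None):
    m=camera_model(n); K=m["camera_matrix"]
    if n!="wrist": return K, Rq(m["attitude"]).as_matrix(), m["eye"]
    H=m["hand_eye"]; r=Rq(s["tcp_rot"]).as_matrix()
    return K, r@H[:3,:3], r@H[:3,3]+s["position"]
def ray(c,uv):
    K,r,e=c; d=r@np.linalg.solve(K,[uv[0],uv[1],1.]); return e,d/np.linalg.norm(d)
def plane(c,uv,z):
    e,d=ray(c,uv); return e+d*(z-e[2])/d[2]
def tri(*obs):
    A=np.zeros((3,3)); b=np.zeros(3); rs=[ray(*o) for o in obs]
    for e,d in rs:
        P=np.eye(3)-np.outer(d,d); A+=P; b+=P@e
    p=np.linalg.solve(A,b); return p, max(np.linalg.norm((np.eye(3)-np.outer(d,d))@(p-e)) for e,d in rs)
def proj(c,p):
    K,r,e=c; v=K@(r.T@(np.asarray(p)-e)); return v[:2]/v[2]
def down(yaw, tilt=0):  # yaw of tool x (deg); then tilt about world y (deg)
    return qR(R.from_euler('y',tilt,degrees=True)*R.from_euler('z',yaw,degrees=True)*R.from_quat([1,0,0,0]))
def snap(name):
    s=bot.sense(); im=camera("wrist")[...,::-1].copy()
    cv2.imwrite(f"pics/{name}.png",im); np.savez(f"pics/{name}.npz",position=s["position"],tcp_rot=s["tcp_rot"])
    return im,cam("wrist",s)
def load(name): return cv2.imread(f"pics/{name}.png"),cam("wrist",np.load(f"pics/{name}.npz"))
E
python3 - <<'E'
from h import *
t=cam("top")
for n,u,z in (("rackTL",(290,215),42),("rackBR",(341,247),42),("vTL",(313,138),24),("vBR",(393,199),24),("knob",(331,160),80),("grip",(297,231),45),("pad",(388,186),55),("stain",(425,165),72),("cup",(249,266),51)):
    print(n,plane(t,u,z).round())
bot.goto([360,-60,300],down(180)); snap("w1")
bot.move_l([360,-190,300],max_speed=200); snap("w2")
print(bot.sense()["time_s"])
E
```

```text
rackTL [488. -25.  42.]
rackBR [ 409. -143.   42.]
vTL [681. -82.  24.]
vBR [ 521. -272.   24.]
knob [ 608. -126.   80.]
grip [449. -41.  45.]
pad [ 548. -257.   55.]
stain [ 591. -343.   72.]
cup [371.  70.  51.]
3.2
```

View pics/w1.png

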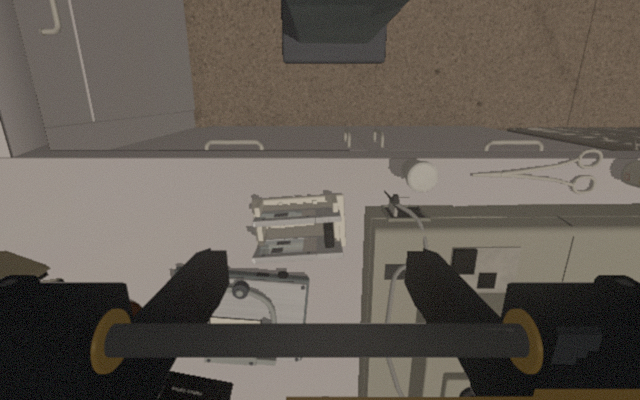

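View pics/w2.png

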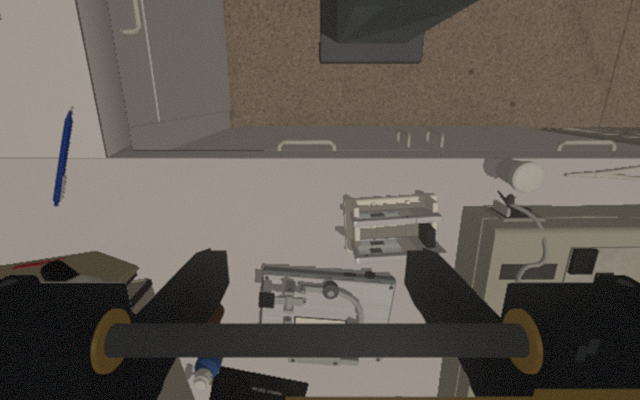

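Run:
```python
from h import *
print(plane(cam("top"),(475,215),200).round(),plane(cam("top"),(445,222),200).round())
bot.goto([640,-100,170],down(180)); snap("w3")
bot.move_l([640,-190,170],max_speed=200); snap("w4")
print(bot.sense()["time_s"])
```

```text
[ 457. -399.  200.] [ 445. -340.  200.]
5.125
```

View pics/w3.png

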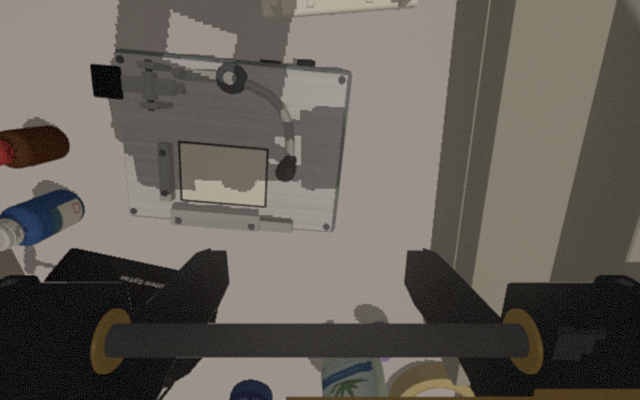

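View pics/w4.png

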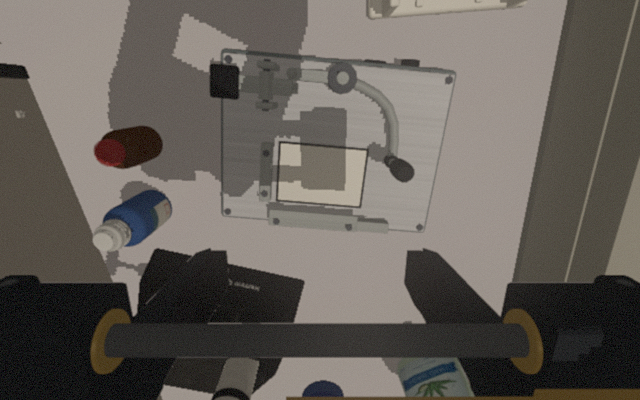

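Run:
```python
from h import *
bot.goto([525,-130,170],down(180)); b,cb=snap("w6")
bot.move_l([525,-50,170],max_speed=200); a,ca=snap("w5")
T=[]
for im,c in ((a,ca),(b,cb)):
    u=proj(c,[449,-85,50]); x,y=int(u[0]-100),int(max(0,u[1]-75)); print(x,y)
    T.append(cv2.resize(im[y:y+150,x:x+200],None,fx=4,fy=4,interpolation=cv2.INTER_CUBIC))
cv2.imwrite("pics/rackA.png",T[0]);cv2.imwrite("pics/rackB.png",T[1])
v,_=load("w4"); cv2.imwrite("pics/view4.png",cv2.resize(v[40:240,205:470],None,fx=3,fy=3,interpolation=cv2.INTER_CUBIC))
print(bot.sense()["time_s"])
```

```text
172 26
274 26
6.3583
```

View pics/rackA.png

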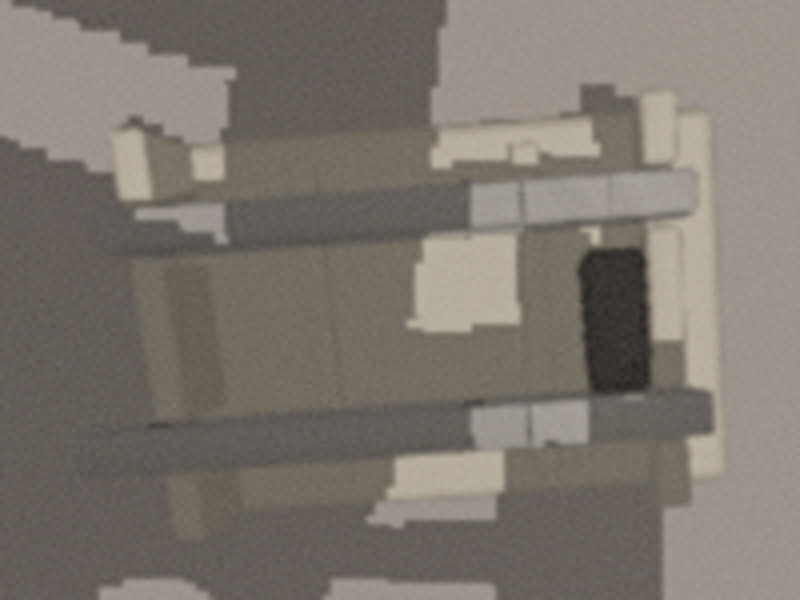

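View pics/view4.png

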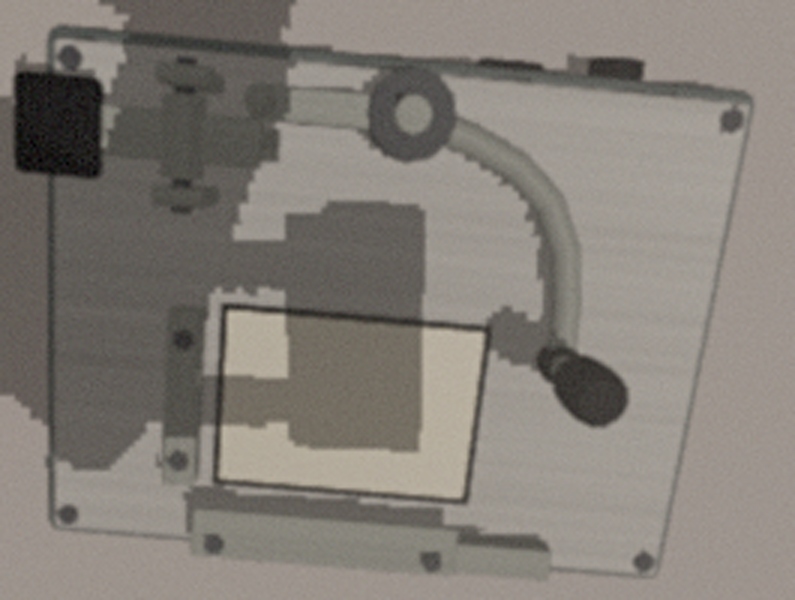

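Run:
```python
from h import *
A,ca=load("w5");B,cb=load("w6");V3,c3=load("w3");V4,c4=load("w4")
def flow(a,b,pts,guess):
    p=np.float32(pts).reshape(-1,1,2); g=np.float32(guess).reshape(-1,1,2)
    n,st,er=cv2.calcOpticalFlowPyrLK(cv2.cvtColor(a,6),cv2.cvtColor(b,6),p,g.copy(),winSize=(13,13),maxLevel=1,flags=cv2.OPTFLOW_USE_INITIAL_FLOW)
    return n[:,0],st.ravel(),er.ravel()
def match(name,a,ca_,b,cb_,pts,z):
    g=[proj(cb_,plane(ca_,p,z)) for p in pts]
    n,st,er=flow(a,b,pts,g)
    for p,q,s,e in zip(pts,n,st,er):
        P,r=tri((ca_,p),(cb_,q)); print(name,np.round(p,1),q.round(1),s,e.round(1),"tri",P.round(1),r.round(2),"plane",plane(ca_,p,z).round(1))
cr=lambda L:[(172+x/4,26+y/4) for x,y in L]
match("carrend",A,ca,B,cb,cr([(713,393),(713,435)]),78)
match("spare",A,ca,B,cb,cr([(695,172),(693,213)]),52)
for x,y in cr([(150,425),(580,397),(95,472),(590,440),(80,455)]): print("edge",plane(ca,(x,y),78).round(1))
def black(im,th=45):
    k=(im.max(2)<th).astype(np.uint8); n,l,s,c=cv2.connectedComponentsWithStats(k); return [(c[i].round(1),s[i][:5]) for i in range(1,n) if 60<s[i][4]<1500 and s[i][1]<245]
o=[]
for im in (A,B,V3,V4):
    b=black(im); print(b)
v=lambda L:[(205+x/3,40+y/3) for x,y in L]
match("screw",V4,c4,V3,c3,v([(70,57),(731,121),(643,562),(67,515)]),24)
match("stopscrew",V4,c4,V3,c3,v([(183,339),(178,460)]),35)
match("lipscrew",V4,c4,V3,c3,v([(213,543),(431,560)]),38)
match("ring",V4,c4,V3,c3,v([(413,114)]),50)
match("stoptop",V4,c4,V3,c3,v([(197,440),(195,482)]),35)
match("lipends",V4,c4,V3,c3,v([(192,510),(457,530)]),38)
match("knob",V4,c4,V3,c3,v([(597,393)]),80)
match("pad",V4,c4,V3,c3,v([(58,125)]),55)
for x,y in v([(15,72),(101,72),(101,178),(15,175)]): print("padc",plane(c4,(x,y),55).round(1))
for x,y in v([(220,305),(490,327),(467,502),(213,483)]): print("win",plane(c4,(x,y),24).round(1))
```

```text
carrend [350.2 124.2] [440.7  88.6] 1 12.3 tri [452.5 -29.5  50.8] 14.16 plane [463.5 -27.   78. ]
carrend [350.2 134.8] [442.  125.9] 1 17.1 tri [472.7 -22.2  28.9] 3.63 plane [470.8 -26.7  78. ]
spare [345.8  69. ] [440.2  66.7] 1 9.5 tri [422.5 -26.4  19.2] 0.87 plane [425.6 -29.1  52. ]
spare [345.2  79.2] [441.8 106. ] 1 40.6 tri [442.5 -32.1  56.4] 9.84 plane [432.8 -29.2  52. ]
edge [ 469.2 -126.6   78. ]
edge [464.2 -50.4  78. ]
edge [ 477.4 -137.3   78. ]
edge [471.7 -48.6  78. ]
edge [ 474.4 -139.6   78. ]
[(array([566.4, 107.5]), array([559,  80,  18,  53, 210], dtype=int32)), (array([598.8, 126.3]), array([588, 120,  21,  13,  66], dtype=int32)), (array([609.9, 150.9]), array([605, 135,  11,  32,  66], dtype=int32)), (array([ 73.4, 222.9]), array([ 60, 211,  28,  25, 596], dtype=int32)), (array([ 22.5, 253.2]), array([  0, 239,  46,  33, 713], dtype=int32))]
[(array([573.3,  12.1]), array([563,   0,  21,  28,  97], dtype=int32)), (array([165.7, 222.1]), array([154, 210,  25,  26, 538], dtype=int32)), (array([ 96.2, 250.7]), array([ 70, 239,  50,  24, 367], dtype=int32))]

[... 1548 characters left out ...]
4.5 200.6] 1 10.1 tri [ 651.4 -232.6   26. ] 0.16 plane [ 648.3 -231.2   35. ]
lipends [269. 210.] [173.9 210. ] 1 7.9 tri [ 660.  -233.7   27.4] 0.18 plane [ 656.1 -232.1   38. ]
lipends [357.3 216.7] [262.3 216.5] 1 9.4 tri [ 666.3 -151.6   28.3] 0.14 plane [ 662.5 -152.9   38. ]
knob [404. 171.] [246.8 156.9] 1 45.9 tri [ 595.1 -140.2  134. ] 3.88 plane [ 611.2 -125.7   80. ]
pad [224.3  81.7] [ -7.8 133.4] 0 45.9 tri [ 562.7 -218.7  197.9] 8.8 plane [ 549.  -258.1   55. ]
padc [ 536.9 -267.6   55. ]
padc [ 536.9 -246.6   55. ]
padc [ 561.5 -248.4   55. ]
padc [ 560.8 -270.    55. ]
win [ 597.4 -223.1   24. ]
win [ 603.9 -143.7   24. ]
win [ 658.4 -148.2   24. ]
win [ 652.2 -227.3   24. ]
```

Run:
```python
from h import *
A,ca=load("w5");B,cb=load("w6");V3,c3=load("w3");V4,c4=load("w4")
def blob(im,x,y,w,h,th):
    k=(im[y:y+h,x:x+w].max(2)<th).astype(np.uint8); n,l,s,c=cv2.connectedComponentsWithStats(k); i=1+s[1:,4].argmax(); print(s[i]); return c[i]+[x,y]
a=blob(A,305,80,40,50,65); b=blob(B,395,80,60,50,65)
print("grip",a,b,[x.round(1) if hasattr(x,'round') else x for x in tri((ca,a),(cb,b))])
p3=blob(V3,85,60,45,45,45);p4=blob(V4,205,60,45,45,45); print("pad",p3,p4,tri((c3,p3),(c4,p4)))
k3=blob(V3,270,145,35,45,62);k4=blob(V4,380,150,40,40,62); print("knob",k3,k4,tri((c3,k3),(c4,k4)))
# carrier top edge end in B: predicted for z=78
for z in (70,78,86):
    print(z,[proj(cb,plane(ca,(172+713/4,26+y/4),z)).round(1) for y in (393,435)])
print(B[105:150:3,430:465:3].mean(2).round().astype(int))
for x,y in ((440,200),(505,100)): print(plane(c3,(x,y),0).round(),plane(c3,(x,y),120).round())
pv=np.array([545.9,-169.5])
for nm,P,q in (("lay",[430,-215,90],down(90,28)),("knob",[612,-125,58],down(90)),("pad",[549,-258,55],down(90)),("rail",[470,-84,58],down(93.5)),("place",[620,-120,60],down(-5.1)),("pick",[423,-174,40],down(0))):
    print(nm,bot.ik(P,q))
```

```text
[ 12   8  17  36 527]
[ 17   9  28  35 865]
grip [325.41176471 105.61480076] [425.32023121 106.12716763] [array([452.2, -43.7,  45.3]), np.float64(0.2)]
[  6   5  32  34 920]
[  5   4  29  35 898]
pad [106.65326087  81.1673913 ] [223.76948775  81.08685969] (array([ 548.50152479, -259.38842587,   51.71714414]), np.float64(0.011510978796357853))
[  5  10  21  26 393]
[  4   6  28  25 236]
knob [285.94656489 168.38167939] [396.25423729 166.        ] (array([ 613.6811981 , -125.51110088,   55.38354247]), np.float64(1.0654363400035953))
70 [array([458.3, 124.2]), array([457.2, 134.6])]
78 [array([461.9, 124.2]), array([460.8, 134.6])]
86 [array([465.8, 124.2]), array([464.6, 134.6])]
[[ 56  56  55 109 150 145 146 146 144 146 146 146]
 [ 54  56  57  78 149 149 145 147 148 146 148 144]
 [ 57  58  47 116 148 143 147 144 144 148 144 144]
 [ 57  47  48  90 146 143 147 147 143 144 148 147]
 [ 57  51  50 111 143 145 146 145 145 147 147 145]
 [ 58  56  56 116 149 146 144 146 147 147 145 148]
 [ 46  62  68  89  93  98  98 108 110 117 136 146]
 [139 143 149 152 152 151 153 145 147 145 148 147]
 [15
[... 319 characters left out ...]
 146 147 146 147 144 148 146 145]]
[659.  24.   0.] [621. -23. 120.]
[563.  72.   0.] [561.   7. 120.]
lay [-0.57429005  0.635617    1.49973085 -0.2604862   1.43092714 -0.48190706]
knob [-3.88758756e-01  7.09762488e-01  1.37180103e+00 -4.44089210e-16
  1.06002914e+00 -3.88758756e-01]
pad [-6.32234551e-01  6.79793985e-01  1.43706114e+00 -4.44089210e-16
  1.02473752e+00 -6.32234551e-01]
rail [-4.22918729e-01  4.46970147e-01  1.84303204e+00 -4.44089210e-16
  8.51590471e-01 -4.84005252e-01]
place [-3.76404584e-01  7.20395603e-01  1.34580879e+00 -4.44089210e-16
  1.07538826e+00  1.28340353e+00]
pick [-6.47342233e-01  4.46699455e-01  1.91189725e+00 -4.44089210e-16
  7.82995950e-01  9.23454094e-01]
```

Run:
```python
from h import *
pv=np.array([545.9,-169.5]); k0=np.array([612.,-125.])
u=(k0-pv)/np.linalg.norm(k0-pv)*81
def kn(p): c,s=np.cos(p),np.sin(p); return pv+[c*u[0]-s*u[1],s*u[0]+c*u[1]]
q=down(90)
bot.goto([*kn(0),110],q)
print("hit",bot.move_l([*kn(0),59],max_speed=120,threshold=8))
effector.grasp(30); s=bot.sense(); print(s["finger_gap"],s["grip_force"],s["position"])
for p in (.15,.3,.4,.48,.56):
    bot.move_l([*kn(p),59],max_speed=60); s=bot.sense(); print(p,s["wrist_force"].round(1),s["finger_gap"].round(1))
for p in (.52,.48,.45):
    bot.move_l([*kn(p),59],max_speed=40); s=bot.sense(); print(p,s["wrist_force"].round(1),s["finger_gap"].round(1))
print(s["time_s"])
```

```text
hit False
14.244954395835576 29.978706187007447 [ 613.25810986 -124.27775819   59.04392436]Traceback (most recent call last):
  File "<stdin>", line 10, in <module>
AttributeError: 'float' object has no attribute 'round'
```

```bash
cat >> h.py <<'E'
pv=np.array([545.9,-169.5]); u=np.array([66.1,44.5]); u=u/np.linalg.norm(u)*81
def kn(p): c,s=np.cos(p),np.sin(p); return pv+[c*u[0]-s*u[1],s*u[0]+c*u[1]]
def st(t=""):
    s=bot.sense(); print(t,"t",round(s["time_s"],1),"F",s["wrist_force"].round(1),"gap",round(float(s["finger_gap"]),1),"p",s["position"].round(1)); return s
E
python3 - <<'E'
from h import *
for p in (.15,.3,.4,.48,.56,.52,.48,.45):
    bot.move_l([*kn(p),59],max_speed=60); st(p)
E
```

```text
0.15 t 10.0 F [ 6.6 -1.4 -2.6] gap 14.1 p [ 606.5 -114.9   59.2]
0.3 t 10.3 F [11.2  1.7 -5. ] gap 14.0 p [ 598.3 -106.    59.4]
0.4 t 10.6 F [12.1  5.7 -4.9] gap 13.8 p [ 591.8 -100.5   59.4]
0.48 t 10.9 F [ 8.8 10.5 -1.5] gap 14.0 p [585.8 -96.4  59.3]
0.56 t 11.1 F [14.5 10.7 -4.2] gap 14.0 p [581.  -93.5  59.6]
0.52 t 11.4 F [13.2 11.2 -3.8] gap 14.0 p [583.7 -94.9  59.4]
0.48 t 11.6 F [ 7.6 14.1 -0.1] gap 14.2 p [585.6 -95.8  59.3]
0.45 t 11.9 F [ 2.4 15.6  2.1] gap 14.1 p [586.7 -96.4  59.1]
```

Run:
```python
from h import *
effector.open_jaws(); 
p=bot.sense()["position"]; bot.move_l([p[0],p[1],112],max_speed=200); st("free")
# look: where is the knob now?
im,c=snap("k1")
print("pred",[proj(c,[*kn(a),80]).round() for a in (0.,.47)])
for a in (0.,.47):
    x,y=proj(c,[*kn(a),80]).astype(int); print(a,im[max(0,y-6):y+7,x-6:x+7].mean() if 0<y<400 else None)
q=down(93.5)
bot.goto([470.6,-83.8,110],q)
print("hit",bot.move_l([470.6,-83.8,58],max_speed=120,threshold=8)); 
effector.grasp(40); st("grasp")
bot.move_l([470.6,-83.8,125],max_speed=120); st("lift")
```

```text
free t 13.5 F [ 0.9 -0.2 -0.4] gap 88.2 p [586.7 -99.5 112.1]
pred [array([360., 276.]), array([314., 238.])]
0.0 92.99408284023669
0.47 37.15976331360947
hit False
grasp t 15.8 F [ 4.2  0.9 -1.8] gap 7.8 p [471.1 -83.9  58.1]
lift t 16.5 F [-0.8  0.2 -2.2] gap 7.6 p [470.  -83.6 124.3]
```

Run:
```python
from h import *
q=down(90,28)
bot.move_l([440,-215,125],max_speed=200,rot=down(90)); 
bot.move_l([411.6,-215,80],max_speed=100,rot=q); st("tilt")
print("hit",bot.move_l([411.6,-215,37],max_speed=40,threshold=3)); s=st("down")
effector.open_jaws(); st("open")
p=s["position"]
bot.move_l([p[0]+60*np.sin(.489),-215,p[2]+60*np.cos(.489)],max_speed=120); st("up")
bot.move_l([505,-215,180],max_speed=200,rot=down(180)); im,c=snap("lay1")
u=proj(c,[425,-215,8]).astype(int); print(u)
x,y=max(0,u[0]-130),max(0,u[1]-90)
print(x,y); cv2.imwrite("pics/lay1c.png",cv2.resize(im[y:y+180,x:x+260],None,fx=3,fy=3,interpolation=cv2.INTER_CUBIC))
```

```text
tilt t 18.1 F [ 0.6 -0.9 -1.9] gap 7.8 p [ 412.1 -214.6   80.3]
hit True
down t 18.9 F [ 2.7 -0.9  3.6] gap 7.4 p [ 412.  -215.1   42.9]
open t 20.1 F [ 1.  -0.1 -1. ] gap 88.1 p [ 411.3 -214.7   42.6]
up t 20.8 F [-0.3 -0.6 -0.1] gap 88.2 p [ 439.7 -214.8   95.4]
[316  96]
186 6
```

View pics/lay1c.png

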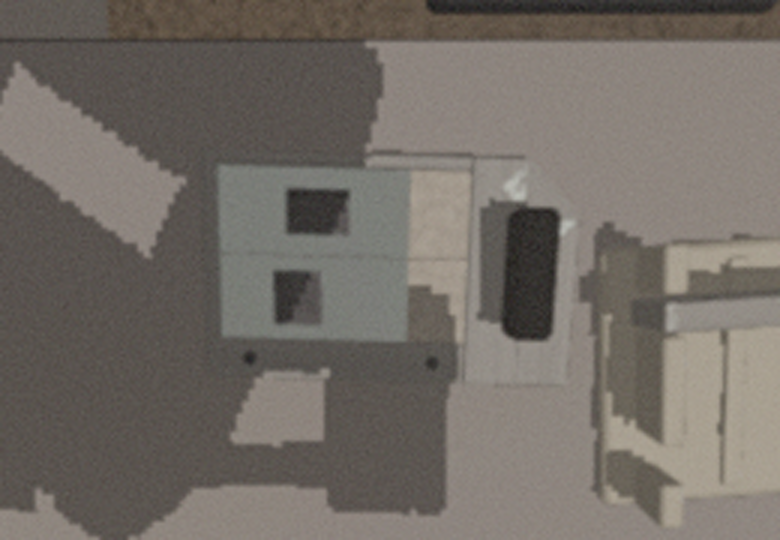

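Run:
```python
from h import *
im,c=load("lay1")
g=plane(c,(366,97.3),34); print("grip",g)
bot.goto([g[0],g[1],70],down(87.5))
print(bot.move_l([g[0],g[1],16],max_speed=100,threshold=8))
effector.grasp(25); st("g")
bot.move_l([g[0],g[1],22],max_speed=60)
bot.move_l([g[0]+10,g[1]-52,22],max_speed=100); st("carry")
print(bot.move_l([g[0]+10,g[1]-52,14],max_speed=30,threshold=3)); s=st("put")
effector.open_jaws()
p=s["position"]; bot.move_l([p[0],p[1],75],max_speed=200)
bot.goto([p[0],p[1],75],down(-2.5))
print(bot.move_l([p[0],p[1],16],max_speed=100,threshold=8))
effector.grasp(50); s=st("g2")
bot.move_l([p[0],p[1],40],max_speed=100); st("lift")
```

```text
grip [ 425.18234239 -173.28510276   34.        ]
False
g t 25.6 F [-0.4 -1.2 -0.2] gap 35.9 p [ 425.2 -173.3   16. ]
carry t 26.5 F [-0.6  0.2 -1.5] gap 35.8 p [ 434.9 -225.    21.8]
True
put t 26.8 F [-0.1 -0.5  0.6] gap 35.4 p [ 435.3 -224.9   15.6]
False
g2 t 31.4 F [-0.7 -1.3 -0.4] gap 11.6 p [ 435.3 -225.    16. ]
lift t 31.8 F [-0.  -0.1 -2.6] gap 11.5 p [ 435.2 -224.9   40. ]
```

```bash
cat >> h.py <<'E'
a=np.radians(-5.1); ex=np.array([np.cos(a),np.sin(a)]); ey=np.array([-np.sin(a),np.cos(a)])
seatg=np.array([633.5,-172.7])+41*ey
def loc(p): d=np.asarray(p)[:2]-seatg; return round(float(d@ex),1),round(float(d@ey),1)
E
python3 - <<'E'
from h import *
p=bot.sense()["position"]
bot.move_l([p[0],p[1],112],max_speed=200)
g=seatg-16*ex+5*ey
bot.move_l([*g,112],max_speed=200,rot=down(-5.1-0)); st("above")
bot.move_l([*g,48],max_speed=120); st()
print("down",bot.move_l([*g,37],max_speed=25,threshold=2.5)); s=st(); z=s["position"][2]+.4
bot.move_l([*g,z],max_speed=20); st()
print("x",bot.move_l([*(g+26*ex),z],max_speed=30,threshold=5)); s=st(); print(loc(s["position"]))
E
```

```text
above t 33.5 F [-0.2  0.3 -2.8] gap 11.2 p [ 621.1 -125.7  111.6]
 t 34.2 F [ 0.  -1.3 -1.2] gap 11.4 p [ 622.  -125.7   48.8]
down True
 t 34.6 F [-1.   1.   4.9] gap 11.2 p [ 621.9 -125.5   39.9]
 t 34.8 F [-0.2 -0.1 -1.7] gap 11.5 p [ 621.5 -125.4   40.1]
x True
 t 35.4 F [-3.  -0.3  4.8] gap 11.6 p [ 636.8 -126.7   40. ]
(-0.8, 5.1)
```

Run:
```python
from h import *
s=bot.sense(); p=s["position"][:2]; z=40.1
print("x",bot.move_l([*(p+4*ex),z],max_speed=15,threshold=6)); s=st(); print(loc(s["position"]))
p=s["position"][:2]
bot.move_l([*(p-.6*ex),z],max_speed=20)
print("y",bot.move_l([*(p-.6*ex-12*ey),z],max_speed=25,threshold=4)); s=st(); print(loc(s["position"]))
p=s["position"][:2]
print("x",bot.move_l([*(p+4*ex),z],max_speed=15,threshold=6)); s=st(); print(loc(s["position"]))
p=s["position"][:2]
print("y",bot.move_l([*(p-4*ey),z],max_speed=15,threshold=5)); s=st(); print(loc(s["position"]),s["moment"].round(2))
```

```text
x True
 t 35.6 F [-1.7 -0.5  5.1] gap 11.8 p [ 636.8 -126.7   40. ]
(-0.8, 5.1)
y True
 t 36.2 F [0.5 0.9 3.9] gap 11.5 p [ 635.8 -132.    40. ]
(-1.3, -0.3)
x True
 t 36.4 F [-2.  -0.9  5. ] gap 11.3 p [ 636.4 -132.1   40.1]
(-0.7, -0.3)
y True
 t 36.6 F [-0.5  0.5  3.7] gap 11.5 p [ 636.3 -132.1   40.1]
(-0.8, -0.3) [-0.03  0.05 -0.06]
```

Run:
```python
from h import *
p=bot.sense()["position"][:2]; z=40.6
bot.move_l([*p,z],max_speed=20); st("z")
for d,n in ((-ey,"y"),(ex,"x"),(-ey,"y"),(ex,"x")):
    p=bot.sense()["position"][:2]
    h=bot.move_l([*(p+4*d),z],max_speed=15,threshold=9); s=st(n+str(h)); print(loc(s["position"]),s["moment"].round(2))
effector.open_jaws(); s=st("open"); p=s["position"]
bot.move_l([*p[:2],115],max_speed=150)
bot.move_l([*(seatg+20*ex-60*ey),180],max_speed=200,rot=down(180-5.1)); im,c=snap("m1")
cv2.imwrite("pics/m1c.png",im[:260]); st()
sx=np.array([633.5,-172.7])
for q in ((-33,-57),(33,-57),(-33,41),(-17,57)): print(proj(c,[*(sx+q[0]*ex+q[1]*ey),32]).round(1))
u=proj(c,[*sx,32]).astype(int); x,y=max(0,u[0]-125),max(0,u[1]-90); print(x,y)
cv2.imwrite("pics/m1c.png",cv2.resize(im[y:y+190,x:x+260],None,fx=3,fy=3,interpolation=cv2.INTER_CUBIC))
```

```text
z t 36.9 F [ 0.6 -0.4 -0.4] gap 11.6 p [ 636.2 -132.1   40.3]
yTrue t 37.1 F [0.1 1.2 3.2] gap 11.5 p [ 636.2 -132.    40.2]
(-1.0, -0.3) [-0.05  0.03 -0.  ]
xTrue t 37.3 F [-2.2 -0.2  4.7] gap 11.5 p [ 636.4 -132.    40.2]
(-0.7, -0.2) [-0.18  0.42 -0.01]
yTrue t 37.5 F [-0.8  0.9  4.3] gap 11.5 p [ 636.4 -132.1   40.2]
(-0.8, -0.3) [-0.08  0.1  -0.06]
xTrue t 37.7 F [-2.9  0.3  4.2] gap 11.7 p [ 636.5 -132.    40.4]
(-0.6, -0.2) [-0.2   0.32 -0.03]
open t 38.9 F [-0.5  0.8 -0.4] gap 88.1 p [ 636.5 -131.9   40.2]
 t 42.9 F [-0.2 -0.2 -0.4] gap 88.2 p [ 651.7 -193.4  180. ]
[273.1 129.2]
[276.  201.2]
[385.3 129.3]
[402.1 147.6]
212 76
```

View pics/m1c.png

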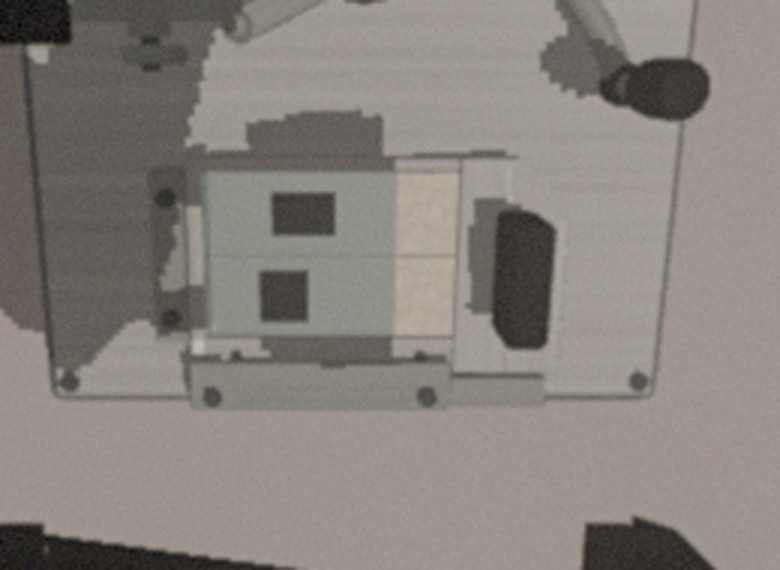

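Run:
```python
from h import *
effector.grasp(20)
bot.move_l([600,-205,150],max_speed=200,rot=down(90)); st()
P=[549,-259]
bot.move_l([*P,75],max_speed=150); st()
for z in (56,52,49,46.5,45,44):
    h=bot.move_l([*P,z],max_speed=40,threshold=20); s=st(f"{z} {h}")
    if h or s["time_s"]>58: break
bot.move_l([*P,90],max_speed=150)
bot.move_l([570,-210,170],max_speed=200); bot.move_l([640,-185,170],max_speed=200,rot=down(180)) if bot.sense()["time_s"]<55 else 0
im,c=snap("f1"); st()
for a in (0,.1,.2,.47):
    x,y=proj(c,[*kn(a),78]).astype(int); print(a,(x,y),im[max(0,y-4):y+5,x-4:x+5].mean().round())
u=proj(c,[633.5,-172.7,32]).astype(int); x,y=max(0,u[0]-125),max(0,u[1]-100); print(x,y)
cv2.imwrite("pics/f1c.png",cv2.resize(im[y:y+190,x:x+260],None,fx=3,fy=3,interpolation=cv2.INTER_CUBIC))
```

```text
t 45.9 F [ 0.1 -0.2  0.1] gap 0.6 p [ 600.1 -205.   150.1]
 t 46.7 F [ 0.3 -0.1  0.1] gap 0.2 p [ 549.6 -258.9   75.7]
56 False t 47.3 F [ 0.3  0.7 -0.4] gap 0.3 p [ 549. -259.   56.]
52 False t 47.6 F [-1.6  1.2  1.6] gap 0.4 p [ 548.9 -258.9   51.8]
49 False t 47.8 F [ 0.  -0.   1.7] gap 0.1 p [ 549.1 -259.1   49.1]
46.5 False t 48.1 F [0.8 0.8 3.2] gap 0.3 p [ 549.2 -259.    46.7]
45 False t 48.3 F [-2.1  2.5 12.9] gap 0.5 p [ 549.3 -259.    46.2]
44 False t 48.6 F [-4.7  4.5 19. ] gap 0.6 p [ 549.4 -259.    45.9]
 t 51.4 F [ 0.5 -0.4  0. ] gap 0.5 p [ 639.9 -185.2  169.9]
0 (np.int64(399), np.int64(173)) 125.0
0.1 (np.int64(408), np.int64(166)) 62.0
0.2 (np.int64(417), np.int64(159)) 129.0
0.47 (np.int64(438), np.int64(134)) 151.0
205 84
```

Run:
```python
from h import *
for n in ("m1","f1"):
    im,c=load(n)
    for nm,P,w in (("grip",[*seatg,45],26),("knob",[*kn(.1 if n=="f1" else .47),70],22)):
        x,y=proj(c,P).astype(int); k=(im[y-w:y+w,x-w:x+w].max(2)<62).astype(np.uint8)
        N,l,s,ce=cv2.connectedComponentsWithStats(k); i=1+s[1:,4].argmax(); b=ce[i]+[x-w,y-w]
        print(n,nm,s[i],plane(c,b,P[2]).round(1),"exp",np.round(P,1), "ang",np.degrees(np.arctan2(*(plane(c,b,P[2])[:2]-pv)[::-1])).round(1))
    hsv=cv2.cvtColor(im,cv2.COLOR_BGR2HSV); g=cv2.inRange(hsv,(70,15,70),(110,120,200)); u=proj(c,[*(np.array([633.5,-172.7])-16*ey),32]).astype(int)
    m=np.zeros_like(g); m[u[1]-45:u[1]+45,u[0]-55:u[0]+55]=g[u[1]-45:u[1]+45,u[0]-55:u[0]+55]
    cs=max(cv2.findContours(m,0,2)[0],key=cv2.contourArea); r=cv2.boxPoints(cv2.minAreaRect(cs))
    W=np.array([plane(c,p,32)[:2] for p in r]); print("glass",cv2.contourArea(cs),W.round(1).tolist(),[np.degrees(np.arctan2(*(W[(i+1)%4]-W[i])[::-1])).round(1) for i in range(4)])
```

```text
m1 grip [ 18   4  19  44 515] [ 636.  -132.8   45. ] exp [ 637.1 -131.9   45. ] ang 22.2
m1 knob [  0  14  35  19 312] [ 584.8 -103.    70. ] exp [585.3 -98.7  70. ] ang 59.6Traceback (most recent call last):
  File "<stdin>", line 10, in <module>
ValueError: max() iterable argument is empty
```

Run:
```python
from h import *
for n in ("m1","f1"):
    im,c=load(n)
    for nm,P,w in (("grip",[*seatg,45],26),("knob",[*kn(.1 if n=="f1" else .47),70],22)):
        x,y=proj(c,P).astype(int); k=(im[y-w:y+w,x-w:x+w].max(2)<62).astype(np.uint8)
        N,l,s,ce=cv2.connectedComponentsWithStats(k); i=1+s[1:,4].argmax(); b=ce[i]+[x-w,y-w]
        print(n,nm,s[i],plane(c,b,P[2]).round(1), "rad",(np.arctan2(*(plane(c,b,P[2])[:2]-pv)[::-1])-np.arctan2(u[1],u[0])).round(2))
    # two dark windows of the slides: direction of carrier from grip side edges
    x,y=proj(c,[*seatg,45]).astype(int); k=(im[y-26:y+26,x-16:x+26].max(2)<62).astype(np.uint8)
    R_=[(x-16+np.where(r)[0].max(),y-26+i) for i,r in enumerate(k) if r.sum()>8]
    W=np.array([plane(c,p,58)[:2] for p in R_[6:-6]]); f=np.polyfit(W[:,0],W[:,1],1)[0]; print("grip side yaw",np.degrees(np.arctan(f)).round(1))
```

```text
m1 grip [ 18   4  19  44 515] [ 636.  -132.8   45. ] rad -0.21
m1 knob [  0  14  35  19 312] [ 584.8 -103.    70. ] rad 0.45
grip side yaw -4.1
f1 grip [ 15   3  23  46 507] [ 635.4 -133.    45. ] rad -0.21
f1 knob [  5   8  27  25 235] [ 604.8 -122.7   70. ] rad 0.08
grip side yaw -4.0
```

Arm bears at about 0.1 rad and the carrier stayed put at the seat, so I'm handing it in.

```bash
python3 -c "
from h import *
st(); print(workorder.finish_job())"
```

```text
t 51.4 F [ 0.5 -0.4  0. ] gap 0.5 p [ 639.9 -185.2  169.9]
the job is handed in; nothing more can be done
None
```

The carrier is mounted grip up under the lip, against back edge and end stop to within about 1 mm by my measurements, and the arm clamps it at about 0.1 rad; the job was handed in at 51.4 s, with no check of the spare, bottles and cup and no verdict returned.

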